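Stand up the drying bottle and rack it in the next free place

TASK

One white bottle lies on its side on the small drying rest. Stand it up on the bare bench and let go of it, then pick it up again and set it upright in the first empty socket of the bottle rack, counting from the rack's tall end plate. Do not drop it, and leave the other bottles and things where they are.

Things in the scene. Friction and masses are not known exactly. Their poses are not given: they have to be found in the camera images.
- lying_bottle: white plastic screw-cap bottle, 84 mm tall, body 50 mm in diameter up to 45 mm, then a tapering shoulder, ribbed cap 41 mm in diameter from 63 to 84 mm. Origin: centre of its underside; z: along its axis towards the cap. At the start it lies on its side on the rest, axis level and 32 mm above the bench, along the rest's x; cap towards the rest's +x.
- rest: low fixed drying rest on the bench under the lying bottle: grey plate 94 x 50 x 3 mm with two steel rods along x, 10 mm in diameter, 80 mm long, 36 mm apart, their tops 13 mm above the bench. Origin: centre of its underside.
- bottle_a: white plastic screw-cap bottle, 84 mm tall, body 50 mm in diameter up to 45 mm, then a tapering shoulder, ribbed cap 41 mm in diameter from 63 to 84 mm. Origin: centre of its underside; z: along its axis towards the cap. Stands in socket_a; leave it there.
- bottle_b: white plastic screw-cap bottle, 84 mm tall, body 50 mm in diameter up to 45 mm, then a tapering shoulder, ribbed cap 41 mm in diameter from 63 to 84 mm. Origin: centre of its underside; z: along its axis towards the cap. Stands in socket_b; leave it there.
- socket_a: one of four equal grey plastic sockets that stand in a row on the rack, 79 mm square, 34 mm high, open at the top, with a square pocket of 60 mm inside, pocket floor 3 mm above the origin; centres 80 mm apart. Origin: centre of its underside; z up; y along the row. Which place in the row it has varies. Holds bottle_a.
- socket_b: one of four equal grey plastic sockets that stand in a row on the rack, 79 mm square, 34 mm high, open at the top, with a square pocket of 60 mm inside, pocket floor 3 mm above the origin; centres 80 mm apart. Origin: centre of its underside; z up; y along the row. Which place in the row it has varies. Holds bottle_b.
- socket_c: one of four equal grey plastic sockets that stand in a row on the rack, 79 mm square, 34 mm high, open at the top, with a square pocket of 60 mm inside, pocket floor 3 mm above the origin; centres 80 mm apart. Origin: centre of its underside; z up; y along the row. Which place in the row it has varies. Empty at the start.
- socket_d: one of four equal grey plastic sockets that stand in a row on the rack, 79 mm square, 34 mm high, open at the top, with a square pocket of 60 mm inside, pocket floor 3 mm above the origin; centres 80 mm apart. Origin: centre of its underside; z up; y along the row. Which place in the row it has varies. Empty at the start.
- end_tall: the rack's tall end plate, aluminium, 84 mm wide, 6 mm thick, 76 mm high, upright across one end of the row (which end varies); its top is 82 mm above the bench. Origin: centre of its underside. The nearest socket's centre is 43.5 mm away, the next ones 80 mm more each.
- end_low: the low end plate at the other end of the row, the same but 36 mm high. Origin: centre of its underside.
- rack_base: the rack's fixed aluminium base plate on the bench, 90 x 348 x 6 mm, carrying sockets and end plates. Origin: centre of its underside; y along the row.
- brown_bottle: brown glass bottle with a black cap, 46 mm in diameter, 92 mm tall, standing on the bench; leave it. Origin: centre of its underside.
- bench_timer: white timer, 60 x 66 x 17 mm, lying on the bench; leave it. Origin: centre of its underside.
- dish: round culture dish, 92 mm in diameter, 17 mm high, lying on the bench; leave it. Origin: centre of its underside.
There are look-alikes about, which are no part of the job. Leave any pink look-alike of the bottle_a alone.

How it is judged (in metres and radians):
On the way:
1. the lying bottle stands upright on the bench, let go and still (angle between lying_bottle's own z axis and vertical below 0.12 rad and height (world z) of lying_bottle below 0.006 m and contact force between lying_bottle and the arm below 0.05 N and contact force between lying_bottle and the fingers below 0.05 N and linear speed of lying_bottle below 0.03 m/s), for 0.2 s.
At the end, for the whole second after the job is handed in: The lying bottle stands upright (within 7 degrees) on the floor of the empty socket nearest the tall end plate, its centre within 11 mm of the socket's, released and at rest; both other white bottles still stand in their own sockets (((horizontal distance between lying_bottle and socket_c below 0.011 m and z of lying_bottle in the frame of socket_c below 0.008 m and ((horizontal distance between socket_c and end_tall below 0.084 m and horizontal distance between socket_d and end_tall above 0.084 m) or (horizontal distance between socket_c and end_tall below 0.164 m and horizontal distance between socket_d and end_tall above 0.164 m) or (horizontal distance between socket_c and end_tall below 0.244 m and horizontal distance between socket_d and end_tall above 0.244 m))) or (horizontal distance between lying_bottle and socket_d below 0.011 m and z of lying_bottle in the frame of socket_d below 0.008 m and ((horizontal distance between socket_d and end_tall below 0.084 m and horizontal distance between socket_c and end_tall above 0.084 m) or (horizontal distance between socket_d and end_tall below 0.164 m and horizontal distance between socket_c and end_tall above 0.164 m) or (horizontal distance between socket_d and end_tall below 0.244 m and horizontal distance between socket_c and end_tall above 0.244 m)))) and angle between each of lying_bottle, bottle_a, bottle_b's own z axis and vertical below 0.12 rad and linear speed of lying_bottle below 0.02 m/s and angular speed of lying_bottle below 0.2 rad/s and horizontal distance between bottle_a and socket_a below 0.011 m and z of bottle_a in the frame of socket_a below 0.008 m and horizontal distance between bottle_b and socket_b below 0.011 m and z of bottle_b in the frame of socket_b below 0.008 m); the robot touches nothing.
It fails at once if the bottle is dropped: out of the fingers with its underside's centre more than 50 mm above the bench (contact force between lying_bottle and the fingers below 0.01 N and contact force between lying_bottle and the arm below 0.01 N and height (world z) of lying_bottle above 0.05 m).
It fails at once if another white bottle is tipped or lifted, or the brown bottle, timer or dish is moved more than 30 mm (angle between any of bottle_a, bottle_b's own z axis and vertical above 0.4 rad or distance of any of bottle_a, bottle_b, brown_bottle, bench_timer, dish from where it was at the start of the episode above 0.03 m).
It also fails if it takes over 58 s, if anything falls off the work surface, if the arm or the gripper's body presses on something with over 40 N, if the wrist force passes 120 N, or if a joint passes its speed limit or range.

ROBOT

A 6-joint arm with a two-finger parallel gripper is mounted at the origin on a cart in front of the work surface, level with it; the furniture and walls round the work are solid. World frame = base frame: x ahead of the robot, y to its left, z up, the work surface at z = 0. Lengths are in m, angles in degrees, forces in N, time in s.
With the tool pointing down it reaches from about 0.3 to 0.75 m from the base axis. Payload 8.5 kg.
Tool frame: the origin (TCP) lies on the centre line of the jaws, within the pads' length; the fingertips stand 17 mm ahead of it and the grasp point (between the pads) lies 2 mm behind it; z points along the fingers, y is the line along which they close (so a half turn about z gives the same grasp; the last joint's range is limited). The gripper opens to 85 mm and grips with 20 to 120 N. Pads are 22 mm wide; open, the fingers measure 114 mm over their backs; the gripper's body (76 mm by 85 mm) begins 54 mm behind the grasp point. The pads swing forward as they close: fully open they stand 13 mm farther back than shut.
Start: joints at [-76.679, 21.807, 74.336, -0, 83.858, -12.336], TCP at [0.238, -0.496, 0.248] pointing down, gripper open.
Joint ranges: [-178.18, 178.18], [-50.72, 133.34], [12.68, 142.11], [-81.47, 261.47], [9.98, 163.14], [-165.26, 165.26]. Speed limits (degrees/s): [136.94, 136.94, 180, 180, 180, 180].

INTERFACE

Orientations are given as a 3x3 rotation matrix whose columns are the frame's x, y, z axes.
In Python, from rig import env gives the robot as it stands.
- The arm moves only by the shell command python3 -m handwheel 'ROWS' [OPENING] [FORCE]. ROWS is JSON, a list that holds one entry, the list of rows, each a list of 4 numbers: the shift along the tool's x, y, z in m, then the turn about the tool's z in rad. In form: [[[x, y, z, roll], ...]]. A call has 1 to 5 rows; each row shifts and turns the commanded pose from where the row before left it, along the tool's axes as they then stand; what a row does not reach is not made up. A row lasts 1/12 s, in which the tool goes at most 41.7 mm and 7.16 degrees, less where a joint would pass 70% of its speed; a pose out of reach is approached as far as the arm can. A call is refused whole if a number of a shift passes 0.0417 or a number of a turn 0.125, either way. A call with a gripper value outside its range is refused whole. OPENING is the opening in per cent of the stroke, from 0 (shut) to 100 (fully open), set as the call begins (- or left out, the last holds). The fingers move at their own pace and stop on an object; FORCE is the grip in N (left out, the last holds). Time passes only in rows, so rows that do not move let the fingers close. It gives the time, the measured TCP pose, the force and the opening at its end, in the units of the state.
- env.observe(): the state, without advancing time (a new reading comes with each control period).
- env.get_image(name): name is "scene" or "top" or "wrist"; returns (picture, depth): 420x560x3 uint8, red, green, blue; 420x560 float32, m along the optical axis (not along the pixel's ray), 0 where there is no reading.
- env.camera_params(name): a dict with "K" (3x3 intrinsics, pixels), "rvec" (rotation vector, rad) and "tvec" (3), from world to camera coordinates, as OpenCV has them. Camera axes: x right, y down, z forward; pixel columns grow to the right and rows downward; lengths in m; the calibration is good to about 2 mm. A picture is of the moment at which its call begins: read the wrist's pose just before it. camera_params takes no time and is no camera call; for the wrist camera it gives the pose at the moment of the call.
- env.close_job(): hands the job in, once; it reports no verdict.
The state is a dict: "time_s": time; "q": joint angles; "qvel": joint speeds; "joint_efforts": joint torques, N m; "position": TCP position; "tool_rot": TCP orientation; "ft_force": force on the tool from outside, world axes, zero at the start; "wrist_torque": the same for the moment, N m; "grip_width": finger opening in m.
Only numpy, scipy, OpenCV 4.12 (cv2) and the standard library are available. Lean on these libraries where they do the work, as an engineer would, in place of code of your own. Each camera call takes 0.05 s, during which the arm holds its last target. There are 200 camera calls.

## Working session

There is one attempt and no reset: what is moved stays moved. The work goes in short steps, Python scripts to look and compute and a shell command to move; the robot and the scene stay as the last step left them, time stands still between calls to the robot, and variables do not carry over. Pictures are saved under pics/ and viewed, on a budget of 10 in all, crops included, one or two more only if the job needs it, and the job is handed in when it is done.

```bash
mkdir -p pics; cat > h.py <<'E'
import numpy as np,cv2
from rig import env
def cam(n):
    p=env.camera_params(n);R=cv2.Rodrigues(np.array(p["rvec"],float))[0];t=np.array(p["tvec"],float).ravel();return np.array(p["K"]),R,t
def grab(n):
    c=cam(n);im,d=env.get_image(n);return im,d,c
def plane(uv,z,c):
    K,R,t=c;r=R.T@np.linalg.inv(K)@np.array([uv[0],uv[1],1.]);o=-R.T@t;return o+r*(z-o[2])/r[2]
def pts(d,c):
    K,R,t=c;v,u=np.mgrid[:d.shape[0],:d.shape[1]];P=np.stack([(u-K[0,2])/K[0,0]*d,(v-K[1,2])/K[1,1]*d,d],-1);return (P-t)@R
def proj(P,c):
    K,R,t=c;q=K@(R@np.array(P)+t);return q[:2]/q[2]
def save(f,im): cv2.imwrite(f,im[...,::-1])
def st():
    s=env.observe();print(round(s["time_s"],2),np.round(s["position"],4),np.round(s["ft_force"],1),round(s["grip_width"],4));return s
E
python3 - <<'E'
from h import *
s=st();print(np.round(s["tool_rot"],3))
for n in("top","scene"):
    im,d,c=grab(n);save(f"pics/{n}0.png",im);np.savez(f"{n}0.npz",im=im,d=d,K=c[0],R=c[1],t=c[2]);print(n,np.round(-c[1].T@c[2],3))
E
```

```text
0.0 [ 0.2381 -0.4955  0.2477] [-0.  -0.9 -0. ] 0.0852
[[ 0.901  0.433 -0.   ]
 [ 0.433 -0.901  0.001]
 [ 0.    -0.001 -1.   ]]
top [0.415 0.088 0.907]
scene [-0.175  0.589  0.788]
```

View pics/top0.png

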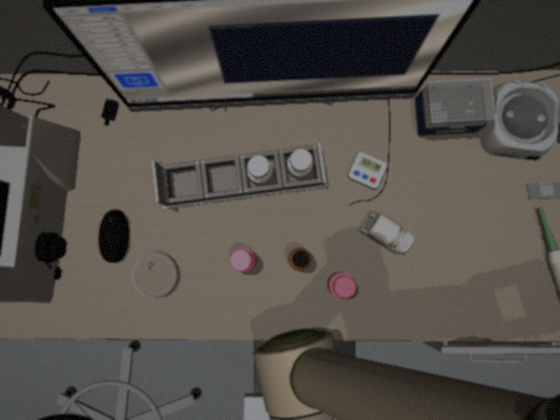

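View pics/scene0.png

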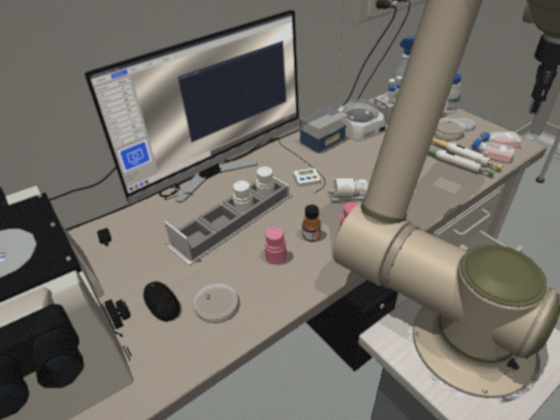

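```bash
python3 - <<'E'
from h import *
f=np.load("top0.npz");im,d=f["im"],f["d"];c=(f["K"],f["R"],f["t"]);P=pts(d,c)
big=cv2.resize(im[130:310,140:430],None,fx=2.7,fy=2.7,interpolation=cv2.INTER_CUBIC);save("pics/crop.png",cv2.convertScaleAbs(big,alpha=1.5))
print("bench z",np.median(P[220:300,180:220,2]))
def comp(m):
    n,l,s,ce=cv2.connectedComponentsWithStats(m.astype(np.uint8));return [(i,l==i,s[i],ce[i]) for i in range(1,n) if s[i][4]>30]
hsv=cv2.cvtColor(im,cv2.COLOR_RGB2HSV)
roi=np.zeros(d.shape,bool);roi[195:265,350:420]=1
m=roi&(P[...,2]>.04)&(d>0)
for i,k,s,ce in comp(m):
    q=P[k];print("lying",s,ce,q.mean(0).round(4),q[:,2].max());r=cv2.minAreaRect((q[:,:2]*1000).astype(np.float32));print(r)
    a=np.linalg.eigh(np.cov(q[:,:2].T))[1][:,1];pr=(q[:,:2]-q[:,:2].mean(0))@a;print(a,pr.min(),pr.max())
    ax=q[:,:2].mean(0)
    for b in np.arange(-.045,.05,.01):
        w=q[abs(pr-b)<.005]
        if len(w): e=(w[:,:2]-ax)@np.array([-a[1],a[0]]);print(round(b,3),e.min().round(3),e.max().round(3),w[:,2].max().round(4))
roi[:]=0;roi[130:220,140:340]=1
m=roi&(P[...,2]>.034)&(P[...,2]<.046)&(d>0)
q=P[m][:,:2];r=cv2.minAreaRect((q*1000).astype(np.float32));print("rack",r,cv2.boxPoints(r).round(0))
for lo,hi in((.06,.085),(.085,.12)):
  for i,k,s,ce in comp(roi&(P[...,2]>lo)&(P[...,2]<hi)): print("high",lo,s,ce,P[k].mean(0).round(4),P[k][:,2].max().round(3))
roi[:]=0;roi[230:310,220:370]=1
for i,k,s,ce in comp(roi&(P[...,2]>.06)): print("obst",ce,P[k].mean(0).round(3),P[k][:,2].max().round(3))
E
```

```text
bench z -0.00014099210659448012
lying [369 213  46  38 849] [391.29328622 232.10129564] [ 0.4732 -0.1314  0.0499] 0.061506097750060794
((472.1513977050781, -136.38259887695312), (84.55158233642578, 47.36217498779297), 59.594337463378906)
[0.50951358 0.86046262] -0.04708382204229022 0.03741355574396382
-0.045 -0.017 0.015 0.0491
-0.035 -0.016 0.016 0.0511
-0.025 -0.017 0.014 0.0501
-0.015 -0.02 0.017 0.0547
-0.005 -0.023 0.021 0.0591
0.005 -0.025 0.022 0.0578
0.015 -0.024 0.021 0.0592
0.025 -0.025 0.022 0.06
0.035 -0.024 0.02 0.0615
rack ((592.3128051757812, 161.69947814941406), (82.55259704589844, 329.9660339355469), 7.583003520965576) [[530. 320.]
 [573.  -7.]
 [655.   4.]
 [611. 331.]]
high 0.06 [289 157  23  17  89] [298.66292135 168.28089888] [0.5963 0.0488 0.068 ] 0.085
high 0.06 [152 160  10  44 236] [156.48305085 181.38135593] [0.5698 0.3236 0.0758] 0.085
high 0.06 [248 164  23  16  87] [260.86206897 174.82758621] [0.5834 0.1222 0.0688] 0.084
high 0.085 [291 149  21  22 373] [300.88739946 159.09919571] [0.6089 0.0456 0.0917] 0.096
high 0.085 [248 155  22  22 371] [258.41509434 165.5902965 ] [0.5966 0.126  0.0916] 0.096
obst [240.85606061 259.55555556] [0.42  0.158 0.091] 0.907
obst [299.97697368 258.44078947] [0.422 0.048 0.092] 0.907
obst [344.17661098 285.9522673 ] [ 0.371 -0.033  0.086] 0.907
```

View pics/crop.png

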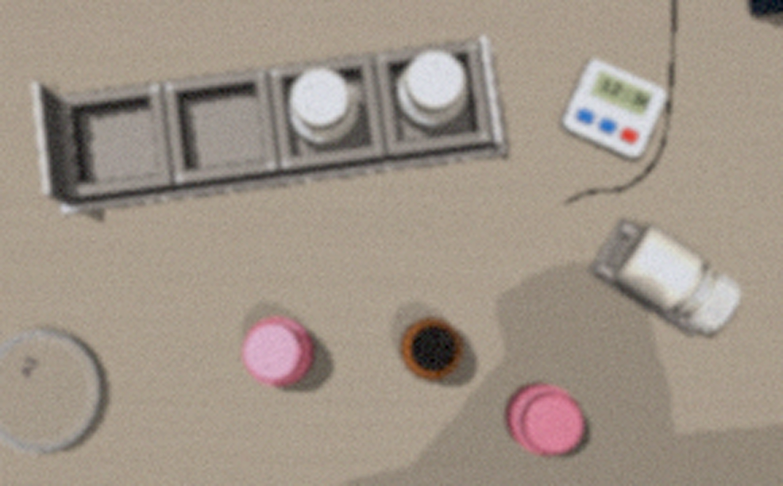

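```bash
python3 -m handwheel '[[[0,0,0,-0.1176],[0,0,0,-0.1176],[0,0,0,-0.1176],[0,0,0,-0.1176],[0,0,0,-0.1176]]]' 100 20
python3 -m handwheel '[[[0.04,0.003,0,0],[0.04,0.003,0,0],[0.04,0.003,0,0],[0.04,0.003,0,0],[0.04,0.003,0,0]]]'
python3 -m handwheel '[[[0.04,0.002,0,0],[0.04,0,0,0],[0.04,0,0,0],[0.04,0,0,0],[0.037,0,0,0]]]'
python3 -m handwheel '[[[0,0,0.03,0],[0,0,0.03,0],[0,0,0,0]]]'
python3 - <<'E'
from h import *
s=st();print(np.round(s["tool_rot"],3))
im,d,c=grab("wrist");save("pics/w1.png",im);np.savez("w1.npz",im=im,d=d,K=c[0],R=c[1],t=c[2]);print(-c[1].T@c[2])
P=pts(d,c)
m=(P[...,2]>.04)&(d>0)&(np.hypot(P[...,0]-.473,P[...,1]+.131)<.075)&(P[...,2]<.075)
q=P[m];print(len(q),q.mean(0),q[:,2].max())
r=cv2.minAreaRect((q[:,:2]*1000).astype(np.float32));print(r)
a=np.array([.509,.861]);n=np.array([.861,-.509]);o=s["position"][:2]
pr=(q[:,:2]-o)@a;e=(q[:,:2]-o)@n
for b in np.arange(-.04,.1,.01):
    k=abs(pr-b)<.005
    if k.sum()>5: print(round(b,3),k.sum(),np.percentile(e[k],[1,99]).round(4),q[k][:,2].max().round(4))
print(np.percentile(pr,[.5,99.5]))
E
```

```text
time_s: 0.52
position: [0.2381, -0.4956, 0.2479]
tool_rot: [[0.505, 0.863, -0.0], [0.863, -0.505, 0.001], [0.001, -0.001, -1.0]]
ft_force: [-0.2, -0.3, -0.6]
grip_width: 0.0854
time_s: 0.93
position: [0.3536, -0.3296, 0.2481]
tool_rot: [[0.51, 0.86, -0.0], [0.86, -0.51, 0.001], [0.0, -0.001, -1.0]]
ft_force: [1.4, -0.9, 0.1]
grip_width: 0.0855
time_s: 1.35
position: [0.4557, -0.1607, 0.2482]
tool_rot: [[0.51, 0.86, -0.0], [0.86, -0.51, 0.0], [0.0, -0.0, -1.0]]
ft_force: [0.0, -1.0, -0.3]
grip_width: 0.0853
time_s: 1.6
position: [0.4534, -0.1609, 0.1839]
tool_rot: [[0.509, 0.861, -0.008], [0.861, -0.509, 0.005], [0.0, -0.009, -1.0]]
ft_force: [-0.4, 0.6, -0.8]
grip_width: 0.0852
1.6 [ 0.4534 -0.1609  0.1839] [-0.4  0.6 -0.8] 0.0852
[[ 0.509  0.861 -0.008]
 [ 0.861 -0.509  0.005]
 [ 0.    -0.009 -1.   ]]
[ 0.49103667 -0.09876097  0.31017227]
4274 [ 0.4753903  -0.12971407  0.05069995] 0.05957374309196615
((472.26654052734375, -134.99620056152344), (84.20701599121094, 47.565738677978516), 56.9818115234375)
-0.01 145 [-0.0136  0.0173] 0.049
0.0 365 [-0.014   0.0184] 0.0504
0.01 406 [-0.0148  0.0183] 0.0508
0.02 382 [-0.0163  0.0217] 0.0532
0.03 473 [-0.0198  0.025 ] 0.0571
0.04 600 [-0.0196  0.0255] 0.0577
0.05 640 [-0.0194  0.0262] 0.059
0.06 667 [-0.0192  0.0271] 0.0596
0.07 596 [-0.019   0.0273] 0.0592
[-0.00862958  0.07316615]
```

View pics/w1.png

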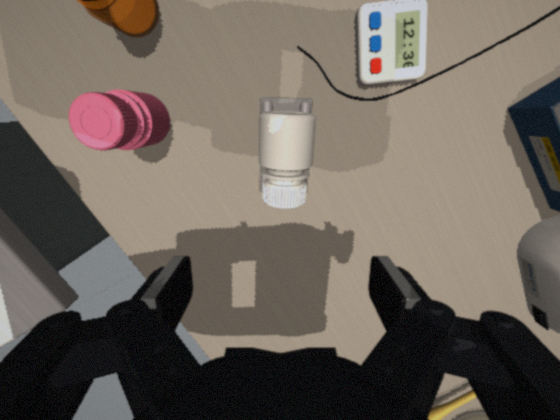

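```bash
python3 -m handwheel '[[[0,0.003,0.03,0.02],[0,0,0.03,0],[0,0,0.03,0],[0,0,0.03,0],[0,0,0.024,0]]]'
python3 -m handwheel '[[[0,0,0,0],[0,0,0,0]]]'
python3 -m handwheel '[[[0,0,0,0],[0,0,0,0],[0,0,0,0],[0,0,0,0],[0,0,0,0]]]' 0 20
python3 -m handwheel '[[[0,0,0,0],[0,0,0,0],[0,0,0,0],[0,0,0,0],[0,0,0,0]]]'
python3 -m handwheel '[[[0,0,-0.006,0],[0,0,-0.006,0],[0,0,0,0],[0,0,0,0]]]'
python3 - <<'E'
from h import *
s=st()
im,d,c=grab("wrist");im2,d2,c2=grab("scene")
u=proj([.45,-.15,.04],c2).astype(int);print(u)
b=cv2.resize(im2[u[1]-60:u[1]+60,u[0]-80:u[0]+80],(560,420),interpolation=cv2.INTER_CUBIC)
save("pics/w2.png",cv2.resize(np.hstack([im,b]),(800,300)))
E
```

```text
time_s: 2.07
position: [0.4582, -0.1654, 0.0441]
tool_rot: [[0.528, 0.849, 0.001], [0.849, -0.528, -0.001], [-0.0, 0.001, -1.0]]
ft_force: [1.7, -0.1, -0.4]
grip_width: 0.0852
time_s: 2.23
position: [0.4582, -0.1652, 0.0453]
tool_rot: [[0.528, 0.849, 0.0], [0.849, -0.528, -0.0], [0.0, 0.0, -1.0]]
ft_force: [0.6, 0.2, 0.3]
grip_width: 0.0852
time_s: 2.65
position: [0.4557, -0.1634, 0.0452]
tool_rot: [[0.526, 0.85, -0.005], [0.85, -0.526, 0.002], [-0.001, -0.005, -1.0]]
ft_force: [-10.5, 1.9, 13.5]
grip_width: 0.0383
time_s: 3.07
position: [0.4557, -0.1634, 0.0452]
tool_rot: [[0.526, 0.85, -0.005], [0.85, -0.526, 0.002], [-0.001, -0.005, -1.0]]
ft_force: [-11.0, 3.1, 12.5]
grip_width: 0.0384
time_s: 3.4
position: [0.4582, -0.1647, 0.0569]
tool_rot: [[0.527, 0.85, 0.001], [0.85, -0.527, -0.001], [-0.0, 0.002, -1.0]]
ft_force: [-0.5, 0.1, -1.5]
grip_width: 0.0384
3.4 [ 0.4582 -0.1647  0.0569] [-0.5  0.1 -1.5] 0.0384
[361 185]
```

View pics/w2.png

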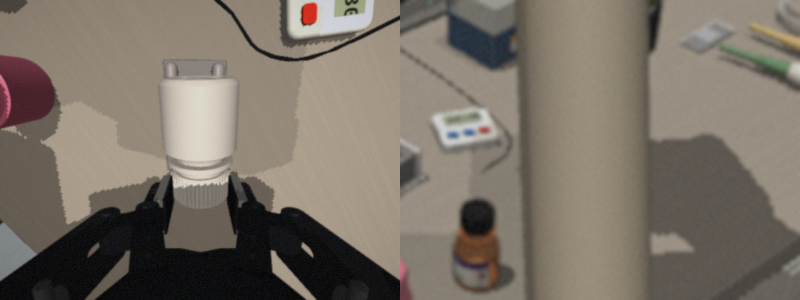

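```bash
cat > tilt.py <<'E'
from h import *
def tilt(tag=None):
    s=st();im,d,c=grab("wrist");P=pts(d,c)
    if tag: save(f"pics/{tag}.png",im)
    x=s["tool_rot"];a=np.array(x)[:,0];n=np.array(x)[:,1];o=np.array(s["position"])
    hsv=cv2.cvtColor(im,cv2.COLOR_RGB2HSV)
    q=P[(d>0)&(hsv[...,1]<75)&(hsv[...,2]>110)];w=q-o;pr=w@a;e=w@n
    for b in np.arange(-.02,.09,.01):
        k=(abs(pr-b)<.005)&(abs(e)<.026)&(q[:,2]>.008)
        if k.sum()>20: print(round(b,3),k.sum(),"top z",np.percentile(q[k,2],98).round(4),"e",np.percentile(e[k],[1,99]).round(4))
if __name__=="__main__":
    import sys;tilt(*sys.argv[1:])
E
python3 tilt.py
```

```text
3.5 [ 0.4579 -0.1645  0.0563] [ 1.1 -0.1 -0.5] 0.0382
-0.01 309 top z 0.0588 e [-0.0176  0.0165]
0.0 1322 top z 0.0596 e [-0.0192  0.0179]
0.01 1792 top z 0.0599 e [-0.02    0.0193]
0.02 1622 top z 0.0631 e [-0.0219  0.0216]
0.03 1425 top z 0.0662 e [-0.0236  0.0222]
0.04 2373 top z 0.067 e [-0.024   0.0223]
0.05 2566 top z 0.0678 e [-0.0241  0.0222]
0.06 2823 top z 0.0684 e [-0.0242  0.022 ]
0.07 2902 top z 0.0687 e [-0.0241  0.0217]
0.08 832 top z 0.0413 e [-0.0256  0.0186]
```

```bash
python3 -m handwheel '[[[0,0,0.006,0],[0,0,0.004,0],[0,0,0,0],[0,0,0,0]]]'
python3 -m handwheel '[[[0,0,0,0],[0,0,0,0],[0,0,0,0],[0,0,0,0]]]' 100
python3 -m handwheel '[[[0,0,0.006,0],[0,0,0.004,0],[0,0,0,0],[0,0,0,0]]]'
python3 tilt.py
```

```text
time_s: 3.88
position: [0.4572, -0.1642, 0.0465]
tool_rot: [[0.527, 0.85, -0.001], [0.85, -0.527, 0.0], [-0.0, -0.001, -1.0]]
ft_force: [-5.6, 2.0, 12.4]
grip_width: 0.0383
time_s: 4.22
position: [0.4577, -0.1644, 0.046]
tool_rot: [[0.527, 0.85, -0.0], [0.85, -0.527, 0.0], [0.0, -0.0, -1.0]]
ft_force: [-0.1, 0.1, 0.5]
grip_width: 0.0841
time_s: 4.55
position: [0.4576, -0.1643, 0.0359]
tool_rot: [[0.527, 0.85, -0.001], [0.85, -0.527, 0.001], [0.0, -0.001, -1.0]]
ft_force: [0.1, -0.1, 0.7]
grip_width: 0.0854
4.55 [ 0.4576 -0.1643  0.0359] [ 0.1 -0.1  0.7] 0.0854
-0.01 185 top z 0.0497 e [-0.0196  0.0117]
0.0 1452 top z 0.0503 e [-0.022   0.0178]
0.01 2070 top z 0.0506 e [-0.0218  0.0177]
0.02 1853 top z 0.0533 e [-0.0235  0.0192]
0.03 1539 top z 0.0565 e [-0.0249  0.0204]
0.04 2744 top z 0.057 e [-0.025   0.0206]
0.05 2991 top z 0.0575 e [-0.0249  0.0205]
0.06 3281 top z 0.058 e [-0.025   0.0202]
0.07 3537 top z 0.0583 e [-0.025   0.0199]
0.08 898 top z 0.0489 e [-0.0256  0.018 ]
```

```bash
python3 -m handwheel '[[[-0.001,-0.002,0,0],[0,0,0,0],[0,0,0,0],[0,0,0,0],[0,0,0,0]]]' 0 20
python3 -m handwheel '[[[0,0,0,0],[0,0,0,0]]]'
python3 -m handwheel '[[[0,0,-0.006,0],[0,0,-0.006,0],[0,0,0,0],[0,0,0,0]]]'
python3 tilt.py
```

```text
time_s: 5.02
position: [0.4555, -0.1643, 0.0365]
tool_rot: [[0.527, 0.85, 0.0], [0.85, -0.527, -0.0], [-0.0, 0.0, -1.0]]
ft_force: [-1.1, -0.5, 1.7]
grip_width: 0.0396
time_s: 5.18
position: [0.4555, -0.1643, 0.0365]
tool_rot: [[0.527, 0.85, 0.0], [0.85, -0.527, -0.0], [-0.0, 0.0, -1.0]]
ft_force: [-1.1, -0.4, 2.4]
grip_width: 0.0393
time_s: 5.52
position: [0.4557, -0.1643, 0.0487]
tool_rot: [[0.527, 0.85, 0.001], [0.85, -0.527, -0.001], [-0.0, 0.001, -1.0]]
ft_force: [-0.7, -0.3, -1.0]
grip_width: 0.0395
5.52 [ 0.4557 -0.1643  0.0487] [-0.7 -0.3 -1. ] 0.0395
-0.01 92 top z 0.0616 e [-0.0154  0.0128]
0.0 1496 top z 0.0623 e [-0.019   0.0181]
0.01 2080 top z 0.0627 e [-0.0213  0.0191]
0.02 1984 top z 0.0651 e [-0.0219  0.021 ]
0.03 1423 top z 0.0679 e [-0.0235  0.0217]
0.04 2720 top z 0.0683 e [-0.0239  0.0222]
0.05 2954 top z 0.0687 e [-0.0241  0.022 ]
0.06 3226 top z 0.0691 e [-0.0244  0.0218]
0.07 3496 top z 0.0694 e [-0.0245  0.0216]
0.08 966 top z 0.0669 e [-0.0245  0.0201]
```

```bash
python3 -m handwheel '[[[-0.023,0,0,0],[-0.023,0,0,0],[-0.023,0,0,0],[-0.023,0,0,0],[0,0,0,0]]]'
python3 -m handwheel '[[[0,0,0.008,0],[0,0,0.0075,0],[0,0,0,0],[0,0,0,0]]]'
python3 tilt.py w3
python3 - <<'E'
from h import *
s=env.observe();im,d,c=grab("wrist");P=pts(d,c);a=np.array(s["tool_rot"])[:,0];n=np.array(s["tool_rot"])[:,1]
w=P-np.array(s["position"]);pr=w@a;e=w@n
for lo,hi in((.0075,.016),(.0015,.005)):
    k=(abs(e)<.03)&(P[...,2]>lo)&(P[...,2]<hi)&(d>0)&(pr<.2)&(pr>.06);print(np.histogram(pr[k],np.arange(.06,.2,.004))[0],np.percentile(e[k],[2,98]))
E
```

```text
time_s: 5.98
position: [0.4058, -0.2451, 0.0482]
tool_rot: [[0.529, 0.848, -0.0], [0.848, -0.529, -0.001], [-0.001, 0.0, -1.0]]
ft_force: [0.0, -0.0, -1.2]
grip_width: 0.0392
time_s: 6.32
position: [0.4071, -0.2414, 0.0321]
tool_rot: [[0.526, 0.851, -0.001], [0.851, -0.526, 0.001], [0.001, -0.002, -1.0]]
ft_force: [1.1, -0.2, -0.5]
grip_width: 0.0396
6.32 [ 0.4071 -0.2414  0.0321] [ 1.1 -0.2 -0.5] 0.0396
-0.01 98 top z 0.0446 e [-0.0172  0.0153]
0.0 1527 top z 0.0458 e [-0.0191  0.0181]
0.01 2062 top z 0.046 e [-0.0203  0.0195]
0.02 2004 top z 0.0487 e [-0.022   0.0214]
0.03 1427 top z 0.0515 e [-0.0235  0.0219]
0.04 2712 top z 0.0517 e [-0.0239  0.0222]
0.05 2956 top z 0.0521 e [-0.0242  0.022 ]
0.06 3233 top z 0.0525 e [-0.0245  0.0217]
0.07 3500 top z 0.0528 e [-0.0245  0.0216]
0.08 504 top z 0.0507 e [-0.0226  0.0202]
[  0   0   0   0  37   0   0 169 427 446 457 452 479 485 395   1   0   0
   0   0   0   0   0   0   0   0   0   0   0   0   0   0   0   0] [-0.02438161  0.0200351 ]
[  1   3   0   3  38  93 153 855 609 571 595 615 622 630 645 325   0   0
   0   0   0   0   0   0   0   0   0   0   0   0   0   0   0   0] [-0.02667618  0.02493721]
```

View pics/w3.png

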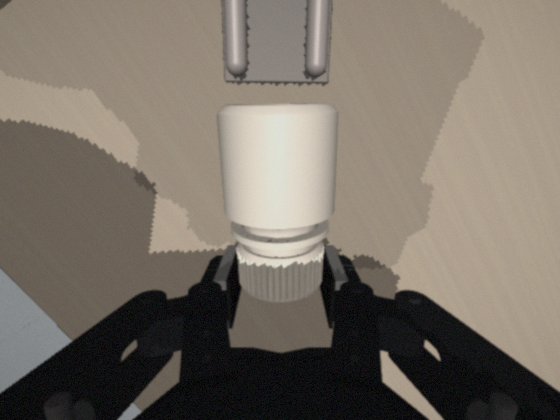

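```bash
python3 -m handwheel '[[[0,0,-0.008,0],[0,0,-0.008,0],[0,0,0,0],[0.023,0,0,0],[0.023,0,0,0]]]'
python3 -m handwheel '[[[0.023,0,0,0],[0.023,0,0,0],[0,0,0,0],[0,0,0,0]]]'
python3 -m handwheel '[[[0,0,0.006,0],[0,0,0.0055,0],[0,0,0,0],[0,0,0,0]]]'
python3 -m handwheel '[[[0,0,0,0],[0,0,0,0],[0,0,0,0],[0,0,0,0]]]' 100
python3 -m handwheel '[[[0,0,-0.02,0],[0.02,0,0,0],[0.018,0,0,0],[0,0,0,0],[0,0,0,0]]]'
python3 tilt.py w4
```

```text
time_s: 6.83
position: [0.4316, -0.2036, 0.0495]
tool_rot: [[0.529, 0.849, 0.001], [0.849, -0.529, -0.001], [-0.0, 0.001, -1.0]]
ft_force: [0.0, 0.5, -1.5]
grip_width: 0.0395
time_s: 7.17
position: [0.4559, -0.1635, 0.0492]
tool_rot: [[0.525, 0.851, 0.001], [0.851, -0.525, -0.0], [-0.0, 0.001, -1.0]]
ft_force: [-0.6, 0.2, -0.8]
grip_width: 0.0394
time_s: 7.5
position: [0.4552, -0.1648, 0.037]
tool_rot: [[0.528, 0.849, -0.0], [0.849, -0.528, 0.0], [0.0, -0.001, -1.0]]
ft_force: [-0.0, -1.0, -0.3]
grip_width: 0.0397
time_s: 7.83
position: [0.4555, -0.1643, 0.0374]
tool_rot: [[0.527, 0.85, 0.0], [0.85, -0.527, -0.0], [-0.0, 0.0, -1.0]]
ft_force: [-0.4, 0.5, -0.5]
grip_width: 0.0848
time_s: 8.25
position: [0.4756, -0.1315, 0.0573]
tool_rot: [[0.525, 0.851, -0.0], [0.851, -0.525, -0.0], [-0.0, 0.0, -1.0]]
ft_force: [0.4, 0.4, -0.1]
grip_width: 0.0855
8.25 [ 0.4756 -0.1315  0.0573] [ 0.4  0.4 -0.1] 0.0855
-0.02 590 top z 0.0537 e [-0.019   0.0167]
-0.01 400 top z 0.0564 e [-0.0155  0.0135]
0.0 1215 top z 0.0569 e [-0.0237  0.0156]
0.01 1687 top z 0.0574 e [-0.0242  0.0223]
0.02 1816 top z 0.0578 e [-0.0242  0.0223]
0.03 2059 top z 0.0582 e [-0.0246  0.0221]
0.04 2320 top z 0.0557 e [-0.0235  0.021 ]
0.05 242 top z 0.0145 e [-0.024   0.0204]
```

```bash
python3 -m handwheel '[[[0,-0.001,0.01,0],[0,0,0.009,0],[0,0,0,0],[0,0,0,0]]]'
python3 -m handwheel '[[[0,0,0,0],[0,0,0,0],[0,0,0,0],[0,0,0,0],[0,0,0,0]]]' 0 25
python3 -m handwheel '[[[0,0,-0.006,0],[0,0,-0.006,0],[0,0,0,0],[0,0,0,0]]]'
python3 tilt.py w4
```

```text
time_s: 8.63
position: [0.4743, -0.1317, 0.0379]
tool_rot: [[0.528, 0.85, -0.001], [0.85, -0.528, 0.001], [-0.0, -0.002, -1.0]]
ft_force: [-0.1, 0.1, 0.4]
grip_width: 0.0853
time_s: 9.05
position: [0.4746, -0.1314, 0.0387]
tool_rot: [[0.527, 0.85, 0.0], [0.85, -0.527, -0.0], [-0.0, 0.0, -1.0]]
ft_force: [-2.2, 1.3, 5.4]
grip_width: 0.0475
time_s: 9.38
position: [0.4749, -0.1315, 0.0507]
tool_rot: [[0.527, 0.85, 0.001], [0.85, -0.527, -0.001], [0.0, 0.001, -1.0]]
ft_force: [0.5, 0.0, -1.1]
grip_width: 0.0476
9.38 [ 0.4749 -0.1315  0.0507] [ 0.5  0.  -1.1] 0.0476
-0.02 802 top z 0.0652 e [-0.019   0.0183]
-0.01 497 top z 0.0682 e [-0.0169  0.0163]
0.0 1597 top z 0.0686 e [-0.0179  0.0178]
0.01 1993 top z 0.0691 e [-0.0229  0.0219]
0.02 2334 top z 0.0697 e [-0.0234  0.0239]
0.03 2604 top z 0.0701 e [-0.0237  0.0226]
0.04 3519 top z 0.0681 e [-0.0232  0.0218]
0.05 308 top z 0.0142 e [-0.0237  0.0211]
```

```bash
python3 -m handwheel '[[[0,0,-0.02,0],[0,0,-0.03,0],[0,0,-0.03,0],[0,0,-0.03,0],[0,0,-0.03,0]]]'
python3 -m handwheel '[[[0,0,0,-0.1143],[0,0,0,-0.1143],[0,0,0,-0.1143],[0,0,0,-0.1143],[0,0,0,-0.1143]]]'
python3 -m handwheel '[[[0,0,0,-0.1143],[0,0,0,0],[0.02,0.008,0,0],[0.035,0.011,0,0],[0.035,0.011,0,0]]]'
python3 -m handwheel '[[[0.035,0.011,0,0],[0.035,0.011,0,0],[0.035,0.011,0,0],[0.035,0.011,0,0],[0.035,0.011,0,0]]]'
python3 -m handwheel '[[[0.035,0.011,0,0],[0.035,0.011,0,0],[0.035,0.011,0,0],[0.035,0.011,0,0],[0.035,0.011,0,0]]]'
python3 -m handwheel '[[[0.026,0.011,0,0],[0.02,0.007,0,0],[0,0,0,0],[0,0,0,0]]]'
python3 - <<'E'
from h import *
s=st();print(np.round(s["tool_rot"],3))
im,d,c=grab("top");P=pts(d,c);save("pics/t5.png",cv2.resize(im[110:300,60:350],None,fx=2.7,fy=2.7))
u=np.array([-.132,.991]);v=np.array([.991,.132]);o=np.array([.5923,.1617])
w=P[...,:2]-o;a=w@u;b=w@v
for lo,hi in((.034,.046),(.074,.09)):
    k=(P[...,2]>lo)&(P[...,2]<hi)&(d>0)&(abs(b)<.05)&(a>.1)&(a<.19);print(k.sum(),np.percentile(a[k],[1,50,99]).round(4),np.percentile(b[k],[2,98]).round(4))
E
```

```text
time_s: 9.85
position: [0.4743, -0.1312, 0.1916]
tool_rot: [[0.527, 0.85, -0.001], [0.85, -0.527, 0.0], [-0.0, -0.001, -1.0]]
ft_force: [0.4, -0.4, -0.9]
grip_width: 0.0478
time_s: 10.27
position: [0.4745, -0.1313, 0.19]
tool_rot: [[-0.022, 1.0, -0.001], [1.0, 0.022, 0.0], [0.0, -0.001, -1.0]]
ft_force: [0.3, 0.1, -1.2]
grip_width: 0.0476
time_s: 10.68
position: [0.4927, -0.0377, 0.1901]
tool_rot: [[-0.124, 0.992, -0.0], [0.992, 0.124, 0.0], [0.0, -0.0, -1.0]]
ft_force: [1.1, -0.3, -1.2]
grip_width: 0.0473
time_s: 11.1
position: [0.5243, 0.1443, 0.1901]
tool_rot: [[-0.126, 0.992, -0.0], [0.992, 0.126, -0.0], [-0.0, -0.0, -1.0]]
ft_force: [0.6, -0.1, -0.7]
grip_width: 0.0473
time_s: 11.52
position: [0.5559, 0.325, 0.1899]
tool_rot: [[-0.127, 0.992, -0.001], [0.992, 0.127, -0.0], [-0.0, -0.001, -1.0]]
ft_force: [0.1, -0.6, -0.8]
grip_width: 0.0479
time_s: 11.85
position: [0.5676, 0.3717, 0.1893]
tool_rot: [[-0.129, 0.992, -0.001], [0.992, 0.129, -0.001], [-0.001, -0.001, -1.0]]
ft_force: [0.2, -0.0, -1.1]
grip_width: 0.0478
11.85 [0.5676 0.3717 0.1893] [ 0.2 -0.  -1.1] 0.0478
[[-0.129  0.992 -0.001]
 [ 0.992  0.129 -0.001]
 [-0.001 -0.001 -1.   ]]
502 [0.1012 0.1502 0.1625] [-0.0387  0.0391]
159 [0.1615 0.1639 0.1679] [-0.0404  0.0392]
```

View pics/t5.png

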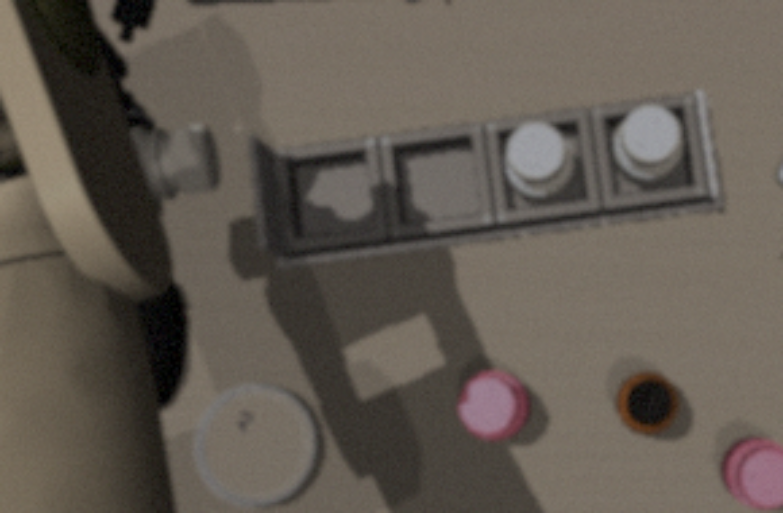

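```bash
python3 -m handwheel '[[[-0.003,0,0.025,0],[-0.003,0,0.025,0],[-0.003,0,0.025,0],[0,0,0,0],[0,0,0,0]]]'
python3 tilt.py
python3 -m handwheel '[[[0,0,0.003,0],[0,0,0.003,0],[0.001,0,0.003,0],[0.001,0,0.003,0],[0.001,0,0.003,0]]]'
python3 -m handwheel '[[[0.001,0,0.003,0],[0.001,0,0.002,0],[0,0,0,0]]]'
python3 tilt.py w5
```

```text
time_s: 12.32
position: [0.5691, 0.3609, 0.1153]
tool_rot: [[-0.128, 0.992, -0.002], [0.992, 0.128, -0.001], [-0.001, -0.002, -1.0]]
ft_force: [-0.3, -0.8, -0.7]
grip_width: 0.0473
12.32 [0.5691 0.3609 0.1153] [-0.3 -0.8 -0.7] 0.0473
-0.02 1106 top z 0.1307 e [-0.0185  0.02  ]
-0.01 840 top z 0.1329 e [-0.0213  0.0224]
0.0 1971 top z 0.1335 e [-0.0218  0.0216]
0.01 2184 top z 0.1337 e [-0.0219  0.0232]
0.02 2374 top z 0.1779 e [-0.0239  0.0237]
0.03 2510 top z 0.1331 e [-0.0237  0.0228]
0.04 3049 top z 0.1323 e [-0.0225  0.0217]
time_s: 12.78
position: [0.5688, 0.3657, 0.101]
tool_rot: [[-0.131, 0.991, 0.001], [0.991, 0.131, 0.001], [0.001, 0.001, -1.0]]
ft_force: [-1.9, 1.0, 2.8]
grip_width: 0.0475
time_s: 13.03
position: [0.5683, 0.3671, 0.0947]
tool_rot: [[-0.131, 0.991, -0.001], [0.991, 0.131, -0.001], [-0.0, -0.001, -1.0]]
ft_force: [-1.0, -0.6, 2.1]
grip_width: 0.0477
13.03 [0.5683 0.3671 0.0947] [-1.  -0.6  2.1] 0.0477
-0.02 1689 top z 0.1195 e [-0.0188  0.0204]
-0.01 1660 top z 0.1172 e [-0.0188  0.0201]
0.0 1431 top z 0.116 e [-0.0222  0.0218]
0.01 2656 top z 0.1147 e [-0.0218  0.0237]
0.02 2629 top z 0.1104 e [-0.0234  0.0231]
0.03 2590 top z 0.1063 e [-0.0236  0.0229]
0.04 2060 top z 0.1026 e [-0.0214  0.0211]
```

View pics/w5.png

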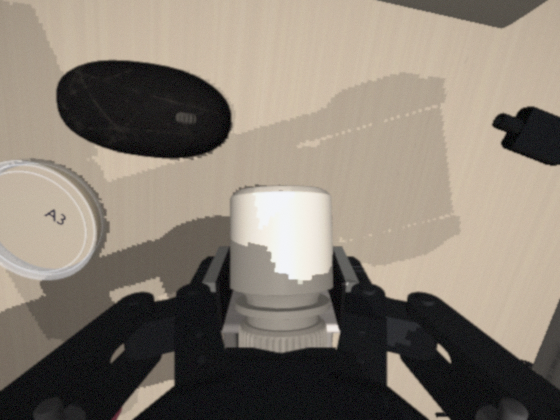

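```bash
python3 -m handwheel '[[[0.001,0,0.004,0],[0.001,0,0.004,0],[0,0,0.004,0],[0,0,0.004,0],[-0.0005,0,0.004,0]]]'
python3 -m handwheel '[[[-0.001,0,0.004,0],[-0.001,0,0.004,0],[-0.001,0,0.004,0],[0,0,0,0]]]'
python3 tilt.py
python3 -m handwheel '[[[-0.002,0,0.003,0],[-0.002,0,0.003,0],[-0.002,0,0.003,0],[-0.001,0,0.002,0],[0,0,0,0]]]'
python3 tilt.py w6
```

```text
time_s: 13.5
position: [0.5683, 0.3686, 0.0748]
tool_rot: [[-0.13, 0.991, -0.0], [0.991, 0.13, 0.0], [0.0, -0.0, -1.0]]
ft_force: [-0.1, 1.5, 2.6]
grip_width: 0.0475
time_s: 13.83
position: [0.5684, 0.3654, 0.0622]
tool_rot: [[-0.13, 0.991, -0.001], [0.991, 0.13, -0.0], [0.0, -0.001, -1.0]]
ft_force: [1.2, 3.4, -0.8]
grip_width: 0.0471
13.83 [0.5684 0.3654 0.0622] [ 1.2  3.4 -0.8] 0.0471
-0.01 630 top z 0.1002 e [-0.0218  0.0225]
0.0 4855 top z 0.1051 e [-0.0221  0.0214]
0.01 3577 top z 0.093 e [-0.0218  0.023 ]
0.02 3053 top z 0.0767 e [-0.0232  0.023 ]
0.03 2627 top z 0.0673 e [-0.0217  0.0211]
0.04 870 top z 0.0513 e [-0.0157  0.0152]
time_s: 14.3
position: [0.5695, 0.3584, 0.0517]
tool_rot: [[-0.13, 0.991, -0.001], [0.991, 0.13, -0.0], [-0.0, -0.001, -1.0]]
ft_force: [0.3, 4.0, -1.5]
grip_width: 0.0473
14.3 [0.5695 0.3584 0.0517] [ 0.3  4.  -1.5] 0.0473
-0.01 71 top z 0.0927 e [-0.0215  0.0113]
0.0 2755 top z 0.0954 e [-0.0229  0.0222]
0.01 6283 top z 0.096 e [-0.0212  0.0225]
0.02 3411 top z 0.0708 e [-0.0223  0.0223]
0.03 2636 top z 0.0587 e [-0.0189  0.0183]
0.04 153 top z 0.0273 e [-0.0083  0.0083]
```

View pics/w6.png

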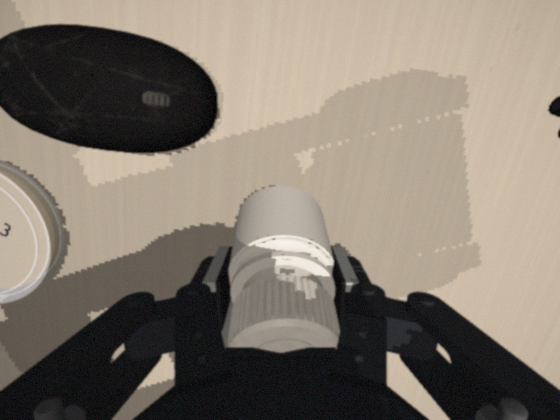

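```bash
python3 -m handwheel '[[[0.006,0,0,0],[0.008,0,0,0],[0.008,0,0.002,0],[0.002,0,0.002,0],[0,0,0,0]]]'
python3 -m handwheel '[[[0.002,0,0.002,0],[0.002,0,0.002,0],[0.001,0,0.002,0],[0,0,0,0]]]'
python3 tilt.py
python3 -m handwheel '[[[0,0,0.001,0],[0,0,0,0],[0,0,0,0]]]'
python3 tilt.py w7
```

```text
time_s: 14.77
position: [0.5659, 0.3833, 0.0476]
tool_rot: [[-0.132, 0.991, -0.001], [0.991, 0.132, -0.0], [-0.0, -0.001, -1.0]]
ft_force: [0.5, -0.4, -1.3]
grip_width: 0.0474
time_s: 15.1
position: [0.5658, 0.3883, 0.045]
tool_rot: [[-0.131, 0.991, 0.002], [0.991, 0.131, 0.002], [0.002, 0.002, -1.0]]
ft_force: [-6.5, 0.6, 16.0]
grip_width: 0.0477
15.1 [0.5658 0.3883 0.045 ] [-6.5  0.6 16. ] 0.0477
-0.01 24 top z 0.0863 e [-0.0229  0.0044]
0.0 2350 top z 0.0887 e [-0.023   0.0222]
0.01 5361 top z 0.0898 e [-0.0218  0.0226]
0.02 4984 top z 0.0862 e [-0.0214  0.0216]
0.03 2352 top z 0.0532 e [-0.0172  0.0161]
time_s: 15.4
position: [0.5659, 0.3885, 0.0448]
tool_rot: [[-0.131, 0.991, 0.002], [0.991, 0.131, 0.003], [0.002, 0.003, -1.0]]
ft_force: [-8.5, 0.9, 19.8]
grip_width: 0.0474
15.4 [0.5659 0.3885 0.0448] [-8.5  0.9 19.8] 0.0474
-0.01 24 top z 0.0863 e [-0.0229  0.0153]
0.0 2314 top z 0.0885 e [-0.0231  0.0223]
0.01 5243 top z 0.0896 e [-0.0217  0.0226]
0.02 5159 top z 0.0868 e [-0.0213  0.0216]
0.03 2347 top z 0.0529 e [-0.017   0.0159]
```

```bash
cat > cap.py <<'E'
from h import *
def cap(zmin=.07):
    s=st();im,d,c=grab("wrist");P=pts(d,c);R=np.array(s["tool_rot"]);L=(P-np.array(s["position"]))@R
    hsv=cv2.cvtColor(im,cv2.COLOR_RGB2HSV)
    m=(d>0)&(hsv[...,1]<75)&(hsv[...,2]>80)&(np.hypot(L[...,0],L[...,1])<.045)&(P[...,2]>zmin)
    q=L[m];
    for _ in range(6):
        A=np.c_[q[:,:2],np.ones(len(q))];k=np.linalg.lstsq(A,q[:,2],rcond=None)[0];r=q[:,2]-A@k;q=q[(r<.0012)&(r>-.003)] if len(q)>300 else q
    print("n",len(q),"slopes deg",np.degrees(np.arctan(k[:2])).round(1),"extent x",np.percentile(q[:,0],[1,99]).round(4),"y",np.percentile(q[:,1],[1,99]).round(4),"topz",(s["position"][2]-q[:,2].mean()).round(4),"res",r.std().round(4))
if __name__=="__main__": cap()
E
python3 cap.py
```

```text
15.45 [0.5658 0.3884 0.0448] [-7.1  0.3 18.9] 0.0472
n 1769 slopes deg [14.9 -2.5] extent x [-0.001   0.0164] y [-0.0169  0.017 ] topz 0.087 res 0.0007
```

View pics/w7.png

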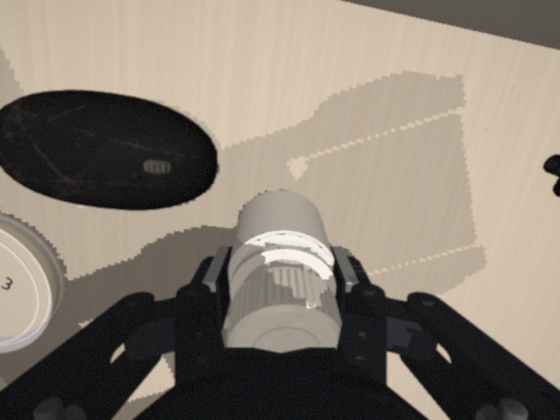

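```bash
python3 -m handwheel '[[[0.003,0,0,0],[0.003,0,0,0],[0.003,0,0,0],[0,0,-0.001,0],[0,0,0,0]]]'
python3 tilt.py
python3 cap.py
python3 -m handwheel '[[[0,0,-0.001,0],[0,0,0,0],[0,0,0,0],[0,0,0,0]]]' 75
python3 cap.py
python3 -m handwheel '[[[0,0,-0.02,0],[0,0,-0.025,0],[0,0,-0.025,0],[0,0,-0.025,0],[0,0,0,0]]]' 100
python3 tilt.py w8
```

```text
time_s: 15.92
position: [0.565, 0.3964, 0.0429]
tool_rot: [[-0.13, 0.991, 0.001], [0.991, 0.13, 0.001], [0.001, 0.001, -1.0]]
ft_force: [-0.2, 0.2, 2.9]
grip_width: 0.047
15.92 [0.565  0.3964 0.0429] [-0.2  0.2  2.9] 0.047
0.0 2286 top z 0.0862 e [-0.0232  0.0191]
0.01 4015 top z 0.0866 e [-0.0222  0.0233]
0.02 6633 top z 0.0864 e [-0.0188  0.02  ]
0.03 1507 top z 0.0486 e [-0.0123  0.012 ]
15.97 [0.565  0.3965 0.0429] [-0.2  0.5  4. ] 0.0476
n 3874 slopes deg [1.6 0.3] extent x [-0.0015  0.0202] y [-0.0175  0.0182] topz 0.0853 res 0.0005
time_s: 16.35
position: [0.5645, 0.3962, 0.0429]
tool_rot: [[-0.13, 0.991, -0.001], [0.991, 0.13, -0.0], [-0.0, -0.001, -1.0]]
ft_force: [0.2, 0.4, -0.2]
grip_width: 0.064
16.35 [0.5645 0.3962 0.0429] [ 0.2  0.4 -0.2] 0.064
n 6504 slopes deg [ 2.7 -0.9] extent x [-0.0025  0.0255] y [-0.0195  0.0173] topz 0.0841 res 0.0005
time_s: 16.82
position: [0.5662, 0.3972, 0.144]
tool_rot: [[-0.131, 0.991, 0.008], [0.991, 0.131, 0.004], [0.003, 0.009, -1.0]]
ft_force: [0.9, 0.1, 1.1]
grip_width: 0.085
16.82 [0.5662 0.3972 0.144 ] [0.9 0.1 1.1] 0.085
-0.01 435 top z 0.0853 e [-0.0178  0.0128]
0.0 830 top z 0.0854 e [-0.0219  0.0212]
0.01 1071 top z 0.2034 e [-0.0249  0.021 ]
0.02 1297 top z 0.0852 e [-0.0232  0.0185]
0.03 550 top z 0.0823 e [-0.0157  0.0103]
```

View pics/w8.png

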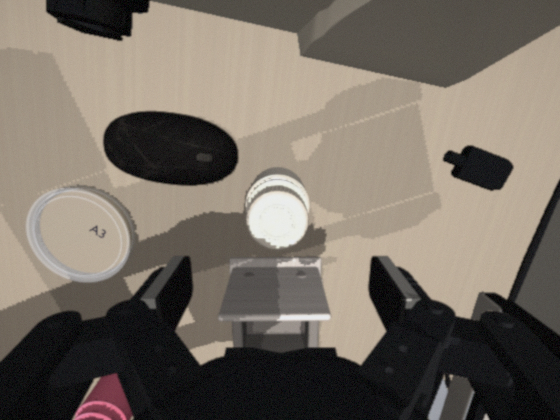

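```bash
cat > disc.py <<'E'
from h import *
s=st();im,d,c=grab("wrist");P=pts(d,c);R=np.array(s["tool_rot"])
L=(P-np.array(s["position"]))
m=(d>0)&(P[...,2]>.079)&(P[...,2]<.092)&(np.hypot(L[...,0],L[...,1])<.06)
hsv=cv2.cvtColor(im,cv2.COLOR_RGB2HSV);m&=(hsv[...,2]>150)
q=P[m];(x,y),r=cv2.minEnclosingCircle((q[:,:2]*1000).astype(np.float32));print("circ",x/1e3,y/1e3,r)
t=np.array([x/1e3,y/1e3,.0])-np.array(s["position"]);t[2]=0;print("tool shift",(R.T@t).round(4))
E
python3 disc.py
```

```text
16.87 [0.5655 0.3968 0.1412] [ 0.6  0.3 -0.7] 0.0854
circ 0.5635887451171875 0.4032681884765625 20.603946685791016
tool shift [ 0.0066 -0.0011  0.    ]
```

```bash
python3 -m handwheel '[[[0.0065,-0.001,0,0],[0,0,0.023,0],[0,0,0.023,0],[0,0,0.022,0],[0,0,0,0]]]'
python3 -m handwheel '[[[0,0,0,0],[0,0,0,0],[0,0,0,0],[0,0,0,0],[0,0,0,0]]]' 0 30
python3 -m handwheel '[[[0,0,0,0],[0,0,0,0],[0,0,-0.004,0],[0,0,-0.006,0],[0,0,0,0]]]'
python3 cap.py; python3 tilt.py
```

```text
time_s: 17.33
position: [0.5602, 0.4018, 0.0641]
tool_rot: [[-0.131, 0.991, -0.01], [0.991, 0.13, -0.005], [-0.003, -0.01, -1.0]]
ft_force: [-0.5, -0.5, -0.6]
grip_width: 0.0852
time_s: 17.75
position: [0.5633, 0.4029, 0.072]
tool_rot: [[-0.13, 0.991, 0.002], [0.991, 0.13, 0.001], [0.001, 0.003, -1.0]]
ft_force: [0.8, -0.6, 6.5]
grip_width: 0.0398
time_s: 18.17
position: [0.5631, 0.4028, 0.0817]
tool_rot: [[-0.13, 0.991, 0.001], [0.991, 0.13, 0.001], [0.001, 0.002, -1.0]]
ft_force: [-0.2, 0.2, -1.7]
grip_width: 0.0396
18.17 [0.5631 0.4028 0.0817] [-0.2  0.2 -1.7] 0.0396
n 4263 slopes deg [ 2.5 -1.5] extent x [-0.0131  0.019 ] y [-0.0193  0.0227] topz 0.0936 res 0.0006
18.22 [0.563  0.4028 0.0811] [-0.  -0.3 -1.2] 0.0396
-0.02 326 top z 0.0944 e [-0.013   0.0115]
-0.01 1468 top z 0.0945 e [-0.0183  0.0176]
0.0 1847 top z 0.0943 e [-0.0196  0.019 ]
0.01 2723 top z 0.0993 e [-0.0228  0.0232]
0.02 3538 top z 0.0934 e [-0.0159  0.0181]
```

```bash
python3 -m handwheel '[[[0,0,-0.02,0],[0,0,-0.027,0],[0,0,-0.027,0],[0,0,-0.027,0],[0,0,0,0]]]'
python3 - <<'E'
from h import *
s=st();R=np.array(s["tool_rot"]);print(R.round(3))
f=np.load("top0.npz");d=f["d"];c=(f["K"],f["R"],f["t"]);P=pts(d,c)
o=np.array([.5923,.1617])
roi=np.zeros(d.shape,bool);roi[130:220,140:340]=1
m=roi&(d>0)&(P[...,2]>.036)&(P[...,2]<.044)
u0=np.array([-.132,.991]);v0=np.array([.991,.132]);w=P[...,:2]-o;a=w@u0;b=w@v0
# row centre line: mid between min/max b of rim by slices
A=[];B=[]
for t in np.arange(-.15,.15,.01):
    k=m&(abs(a-t)<.005)
    if k.sum()>8: A.append(t);B.append((np.percentile(b[k],2)+np.percentile(b[k],98))/2)
p=np.polyfit(A,B,1);print("slope,off",p)
k=m&(abs(b)<.02);print(np.c_[np.histogram(a[k],np.arange(-.17,.175,.005))[0],np.arange(-.17,.17,.005)].tolist()[0:0])
h=np.histogram(a[k],np.arange(-.172,.172,.004));print([(round(x,3),int(n)) for n,x in zip(*h) if n])
k=(d>0)&(P[...,2]>.004)&(P[...,2]<.014)&(abs(b)<.028)&(abs(a-.12)<.035);print("floor",k.sum(),np.percentile(a[k],[1,99]),np.percentile(b[k],[1,99]))
g=np.polyval(p,.1195);T=o+u0*.1195+v0*g;print("target",T,"shift",(R.T@np.r_[T-s["position"][:2],0]).round(4))
E
```

```text
time_s: 18.68
position: [0.5642, 0.4035, 0.1874]
tool_rot: [[-0.131, 0.991, 0.009], [0.991, 0.131, 0.004], [0.003, 0.009, -1.0]]
ft_force: [0.2, -0.4, 0.0]
grip_width: 0.0399
18.68 [0.5642 0.4035 0.1874] [ 0.2 -0.4  0. ] 0.0399
[[-0.131  0.991  0.009]
 [ 0.991  0.131  0.004]
 [ 0.003  0.009 -1.   ]]
slope,off [-0.00098915  0.00035524]
[]
[(np.float64(-0.168), 7), (np.float64(-0.164), 39), (np.float64(-0.16), 33), (np.float64(-0.156), 37), (np.float64(-0.152), 40), (np.float64(-0.14), 1), (np.float64(-0.132), 1), (np.float64(-0.112), 1), (np.float64(-0.108), 2), (np.float64(-0.104), 2), (np.float64(-0.1), 2), (np.float64(-0.096), 2), (np.float64(-0.092), 3), (np.float64(-0.088), 38), (np.float64(-0.084), 34), (np.float64(-0.08), 31), (np.float64(-0.076), 39), (np.float64(-0.072), 36), (np.float64(-0.064), 1), (np.float64(-0.06), 2), (np.float64(-0.056), 2), (np.float64(-0.024), 1), (np.float64(-0.02), 1), (np.float64(-0.016), 1), (np.float64(-0.012), 7), (np.float64(-0.008), 39), (np.float64(-0.004), 38), (np.float64(0.0), 29), (np.float64(0.004), 38), (np.float64(0.008), 31), (np.float64(0.068), 9), (np.float64(0.072), 37), (np.float64(0.076), 39), (np.float64(0.08), 29), (np.float64(0.084), 37), (np.float64(0.088), 30), (np.float64(0.148), 12), (np.float64(0.152), 37), (np.float64(0.156), 41), (np.float64(0.16), 22)]
floor 659 [0.09656184 0.15143674] [-0.02341811  0.02755464]
target [0.5767609  0.28015579] shift [-0.1239 -0.0037 -0.0004]
```

```bash
python3 -m handwheel '[[[-0.02,0,0,0],[-0.03,-0.001,0,0],[-0.03,-0.0014,0,0],[-0.03,0,0,0],[-0.0123,0,0,0]]]'
python3 -m handwheel '[[[0,0,0,0],[0,0,0,0],[0,0,0.02,0],[0,0,0.02,0],[0,0,0,0]]]'
python3 -m handwheel '[[[0,0,0,0],[0,0,0,0]]]'
python3 - <<'E'
from h import *
s=st();R=np.array(s["tool_rot"]);print((R.T@np.r_[np.array([.5766,.2812])-s["position"][:2],0]).round(4))
u0=np.array([-.132,.991]);v0=np.array([.991,.132]);o=np.array([.5923,.1617])
for n in("top","wrist"):
    im,d,c=grab(n);P=pts(d,c);save(f"pics/{n}9.png",im)
    w=P[...,:2]-o;a=w@u0-.121;b=w@v0
    k=(d>0)&(np.hypot(a,b)<.06)&(P[...,2]>.037)&(P[...,2]<.043)
    print(n,k.sum(),[np.percentile(t[k],[2,98]).round(4) for t in(a,b)])
    k=(d>0)&(np.hypot(a,b)<.032)&(P[...,2]>.1)&(P[...,2]<.16)
    if k.sum()>20: print("bottle-ish",k.sum(),np.percentile(P[k][:,2],[50,98]),[np.percentile(t[k],[2,98]).round(4) for t in(a,b)])
E
```

```text
time_s: 19.1
position: [0.5766, 0.2778, 0.1806]
tool_rot: [[-0.128, 0.992, -0.001], [0.992, 0.128, -0.001], [-0.001, -0.001, -1.0]]
ft_force: [0.1, -0.2, -1.3]
grip_width: 0.0392
time_s: 19.52
position: [0.5744, 0.2821, 0.1372]
tool_rot: [[-0.132, 0.991, -0.007], [0.991, 0.132, -0.002], [-0.001, -0.007, -1.0]]
ft_force: [0.0, -0.4, -2.2]
grip_width: 0.0399
time_s: 19.68
position: [0.5766, 0.2821, 0.1422]
tool_rot: [[-0.131, 0.991, 0.001], [0.991, 0.131, 0.001], [0.0, 0.001, -1.0]]
ft_force: [-0.0, 0.4, -1.4]
grip_width: 0.0396
19.68 [0.5766 0.2821 0.1422] [-0.   0.4 -1.4] 0.0396
[-0.0009 -0.0001 -0.    ]
top 420 [array([-0.0492, -0.0134]), array([-0.0377,  0.0384])]
bottle-ish 31 [0.11156429 0.11666385] [array([-0.0273, -0.0238]), array([-0.0103,  0.0128])]
wrist 2202 [array([-0.0247,  0.0485]), array([-0.0379,  0.0398])]
bottle-ish 11018 [0.15386671 0.15747866] [array([-0.0159,  0.0229]), array([-0.0257,  0.0257])]
```

```bash
python3 -m handwheel '[[[-0.001,0,0.012,0],[0,0,0.015,0],[0,0,0.015,0],[0,0,0.01,0],[0,0,0.004,0]]]'
python3 -m handwheel '[[[0,0,0,0],[0,0,0.002,0],[0,0,0.002,0],[0,0,0,0],[0,0,0,0]]]'
```

```text
time_s: 20.2
position: [0.5762, 0.2801, 0.0845]
tool_rot: [[-0.131, 0.991, -0.001], [0.991, 0.131, -0.0], [-0.0, -0.001, -1.0]]
ft_force: [0.0, 0.3, -1.1]
grip_width: 0.0397
time_s: 20.62
position: [0.5766, 0.2802, 0.0817]
tool_rot: [[-0.13, 0.991, 0.001], [0.991, 0.13, 0.0], [0.0, 0.001, -1.0]]
ft_force: [-0.1, 0.3, -0.5]
grip_width: 0.0398
```

```bash
python3 -m handwheel '[[[0,0,0.001,0],[0,0,0,0],[0,0,0,0]]]'
python3 cap.py
```

```text
time_s: 20.87
position: [0.5768, 0.2802, 0.081]
tool_rot: [[-0.13, 0.991, 0.001], [0.991, 0.13, 0.0], [0.0, 0.001, -1.0]]
ft_force: [-0.5, 0.3, 3.2]
grip_width: 0.0393
20.87 [0.5768 0.2802 0.081 ] [-0.5  0.3  3.2] 0.0393
n 4203 slopes deg [ 2.7 -1.4] extent x [-0.0144  0.0191] y [-0.0192  0.0183] topz 0.093 res 0.0005
```

```bash
python3 -m handwheel '[[[0,0,0,0],[0,0,0,0],[0,0,0,0],[0,0,0,0],[0,0,0,0]]]' 100
python3 -m handwheel '[[[0,0,-0.02,0],[0,0,-0.03,0],[0,0,-0.04,0],[0,0,-0.04,0],[0,0,0,0]]]'
python3 -m handwheel '[[[0.03,0,-0.02,0],[0.03,0,-0.02,0],[0,0,0,0],[0,0,0,0],[0,0,0,0]]]'
python3 - <<'E'
from h import *
s=st();u0=np.array([-.132,.991]);v0=np.array([.991,.132]);o=np.array([.5923,.1617])
im,d,c=grab("top");P=pts(d,c)
f=np.load("top0.npz");d0=f["d"];P0=pts(d0,(f["K"],f["R"],f["t"]))
for tag,Q,D in(("start",P0,d0),("now",P,d)):
    w=Q[...,:2]-o;a=w@u0;b=w@v0
    for t in(.1208,-.04,-.12):
        k=(D>0)&(np.hypot(a-t,b)<.03)&(Q[...,2]>.085)&(Q[...,2]<.11)
        if k.sum()>20: (x,y),r=cv2.minEnclosingCircle((np.c_[a[k],b[k]]*1000).astype(np.float32));print(tag,t,k.sum(),round(x,1),round(y,1),round(r,1),np.median(Q[k][:,2]).round(4))
save("pics/fin.png",cv2.resize(im[110:300,120:410],None,fx=2.7,fy=2.7))
E
```

```text
time_s: 21.33
position: [0.5765, 0.28, 0.0802]
tool_rot: [[-0.13, 0.991, -0.0], [0.991, 0.13, -0.0], [-0.0, -0.0, -1.0]]
ft_force: [0.2, 0.2, -0.2]
grip_width: 0.0857
time_s: 21.75
position: [0.5787, 0.2809, 0.2189]
tool_rot: [[-0.131, 0.991, 0.014], [0.991, 0.131, 0.004], [0.002, 0.014, -1.0]]
ft_force: [0.5, 0.2, 1.2]
grip_width: 0.0857
time_s: 22.17
position: [0.5685, 0.3393, 0.2494]
tool_rot: [[-0.131, 0.991, -0.001], [0.991, 0.131, -0.001], [-0.001, -0.001, -1.0]]
ft_force: [0.9, -0.2, 0.7]
grip_width: 0.0852
22.17 [0.5685 0.3393 0.2494] [ 0.9 -0.2  0.7] 0.0852
start -0.04 371 -36.0 0.0 20.6 0.0918
start -0.12 373 -117.6 1.5 20.7 0.0918
now 0.1208 375 117.3 0.1 20.8 0.0916
now -0.04 368 -36.0 0.2 20.6 0.092
now -0.12 370 -117.1 1.5 20.8 0.0917
```

View pics/fin.png

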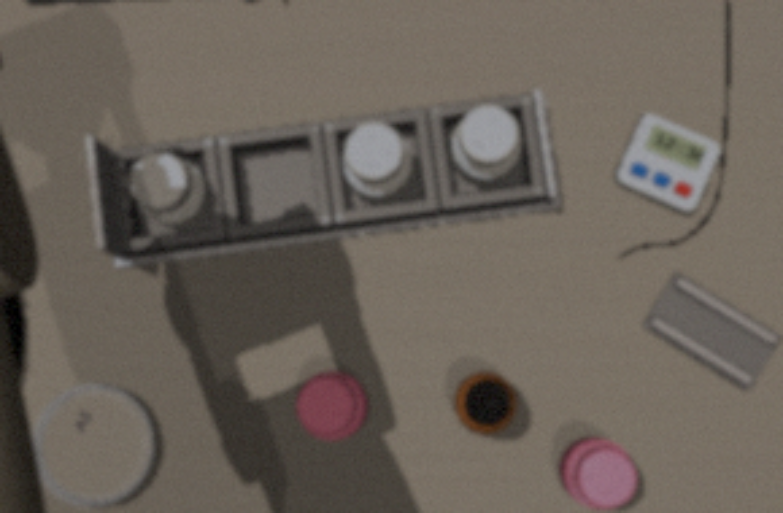

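```bash
python3 -c "
from rig import env
print(env.close_job())"
```

```text
the job is handed in; nothing more can be done
None
```

The bottle now stands upright and released in the socket next to the tall end plate, and I handed the job in at about 22 s of the 58 s allowed. `close_job()` gives no verdict, so the result below rests on my own checks.

**What I did:**
- The tool cannot tilt, so I gripped the bottle by its body and carried it to the tall end plate. There I lowered its cap over the plate's top edge so that it turned in the pads.
- Pressing and dragging its base on the bench brought it upright. I let go, and it stood free for over half a second.
- I then took it by the cap, lowered it into the first socket until it touched the floor, released it and moved clear.

**Last checks:**
- **Placed bottle:** its cap is at 91.6 mm, against 91.7 and 92.0 mm for the other two white bottles, so it sits on the pocket floor. Its centre is about 3.5 mm from the socket's, where 11 mm is allowed.
- **Other white bottles:** they shifted by no more than 0.5 mm.
- **Brown bottle, timer and dish:** they look in place in the last picture. I did not measure them.

**What went wrong or disagreed:**
- My first grip on the cap was too high, and the bottle slipped about 3 mm. I put it back on the rest and gripped it again.
- I tried turning it upright by letting it hang from the cap. It did not swing, and I gave up a plan to push it against the rest's rods.
- Pressing alone left the bottle leaning, by 6° or 15° depending on how I measured it. The drag brought it to within 2–3°, about the limit of that measurement.
- I viewed 12 pictures, two over the budget of 10.

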